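Clamp the glass point in its cradle

ROBOT

A 6-joint arm with a two-finger parallel gripper is mounted at the origin on the work surface. World frame = base frame: x ahead of the robot, y to its left, z up, the work surface at z = 0. Lengths are in m, angles in rad, forces in N, time in s.
With the tool pointing down it reaches from about 0.275 to 0.75 m from the base axis. Payload 10.2 kg.
Tool frame: the origin (TCP) lies midway between the tips of the shut fingers; the grasp point (between the pads) lies 19 mm behind it (ctrl.grip_depth is the distance from the TCP to the grasp point, in m); z points along the fingers, y is the line along which they close (so a half turn about z gives the same grasp; the last joint's range is limited). The gripper opens to 88 mm and grips with 3 to 60 N. Pads are 18 mm wide; open, the fingers measure 123 mm over their backs; the gripper's body (75 mm by 187 mm) begins 45 mm behind the grasp point.
Start: joints at [1.006, 0.313, 1.498, -0, 1.331, -0.223], TCP at [0.176, 0.495, 0.239] pointing down, gripper open.
Joint ranges: [-2.94, 2.94], [-0.97, 2.17], [0.19, 2.56], [-1.23, 4.37], [0.02, 3.11], [-2.88, 2.88]. Speed limits (rad/s): [2.39, 2.39, 3.01, 3.14, 3.14, 3.14].

INTERFACE

Orientations are given as a rotation vector (axis times angle).
In Python, from plant import monitor, optics, ctrl gives the robot as it stands. The module is installed in compiled form; this text tells all that it offers.
- The arm moves only by the tool send_rows, never from a script. Its argument "moves" is a list that holds one entry, the list of rows, each a list of 5 numbers: the shift along the world's x, y, z in cm, then the turn about the world's z in rad, then the finger opening in cm, from 0 to 8.81. A call has 1 to 12 rows; each row shifts and turns the commanded pose from where the row before left it; what a row does not reach is not made up. A row lasts 1/8 s, in which the tool goes at most 62.5 mm and 10.7 degrees, less where a joint would pass 70% of its speed; a pose out of reach is approached as far as the arm can. A call with a gripper value outside its range is refused whole. The fingers move at their own pace and stop on an object; the grip force is fixed at half the most. Time passes only in rows, so rows that do not move let the fingers close. It gives the time, the measured TCP pose, the force, the opening and the grip force at its end, in the units of the state.
- monitor.observe(): the state, without advancing time (a new reading comes with each control period).
- optics.read_camera(name): name is "scene" or "top" or "wrist"; returns (picture, depth): 384x512x3 uint8, red, green, blue; 384x512 float32, m along the optical axis (not along the pixel's ray), 0 where there is no reading.
- optics.camera_model(name): a dict with "camera_matrix" (3x3 intrinsics, pixels), "distortion" ([k1, k2, p1, p2, k3] as OpenCV has them; the pictures are not rectified), "R" (3x3) and "t" (3): a world point X has camera coordinates R X + t; the wrist camera has in their place "hand_eye" (4x4, takes a point from camera to tool coordinates, whose origin is the TCP and whose axes are the flange's). Camera axes: x right, y down, z forward; pixel columns grow to the right and rows downward; lengths in m; the calibration is good to about 2 mm. A picture is of the moment at which its call begins: read the wrist's pose just before it. camera_model takes no time and is no camera call.
- ctrl.hand_in(): hands the job in; it is judged then, once.
The state is a dict: "clock": time; "q": joint angles; "dq": joint speeds; "joint_efforts": joint torques, N m; "position": TCP position; "tool_rot": TCP orientation; "contact_force": force on the tool from outside, world axes, zero at the start; "torque": the same for the moment, N m; "opening": finger opening in m; "gripper_force": force on a finger pad.
Only numpy, scipy, OpenCV 4.12 (cv2) and the standard library are available. Lean on these libraries where they do the work, as an engineer would, in place of code of your own. Each camera call takes 0.05 s, during which the arm holds its last target. There are 200 camera calls.

TASK

Secure the glass tube in its V-cradle: push the clamp's steel strap round on its post until it lies against its stop, squarely across the tube; then press the strap's raised cam lever all the way down. Finish with both fully home. Only push: do not touch, shift or lift the glass, and leave everything else on the bench where it stands.

Things in the scene. Friction and masses are not known exactly. Their poses are not given: they have to be found in the camera images.
- clamp: Bench clamp, screwed down (fixed; place and yaw vary). Origin: on the bench at the foot of the upright pivot post (r 16 mm), z up. Base plate 140 (x) by 180 (y, -52 to +128) by 12 mm. Aluminium V-cradle along x, 90 long, 56 wide, centred at y = +75, top about z = 45 mm. Steel stop pin (12 mm thick, top z = 88 mm) at x = +18, y = +34 mm.
- swing_strap (a joint): Strap angle (rad) about the pivot post (vertical axis through the clamp's origin). 0: closed against the stop pin, pointing along the clamp's +y over the tube; positive is counterclockwise from above: at 1.57 it points along the clamp's -x. Range 0 to 1.9, starts at 1.1 to 1.75, stays where left (friction about 0.15 N m).
- strap_tip (a point): Middle of the steel strap's free end, on its top face. The strap is a bar 24 mm wide and 16 mm thick, from 20 mm behind the pivot axis to this end 115 mm in front; underside 72 mm, top 88 mm above the bench.
- pad_face (a point): Centre of the underside of the rubber pad (18 mm across) hanging below the strap 75 mm from the pivot axis. It goes down 5.5 mm per rad of lever travel: about 62 mm above the bench with the lever raised, onto the glass when the lever is down.
- cam_lever (a joint): Angle (rad) of the cam lever hinged on the strap above its pivot; it points away from the strap's free end. 0: fully down, level; positive: raised, tip swinging up over the pivot towards upright. Range 0 to 1.2, starts at 0.75 to 1.05, stays where left (friction about 0.25 N m, 3 N at 90 mm). Its last 55 mm are a black grip 20 mm wide, 12 mm thick.
- lever_hinge (a point): The lever's hinge axis (horizontal, across the strap): straight above the clamp's origin, 102 mm above the bench.
- lever_tip (a point): End of the lever's grip, on its upper face: 105 mm from the hinge along the lever and 6 mm above the lever's middle line.
- point: Loose glass tube lying in the V-cradle along the clamp's x, a 'point': body 26 mm across and 100 mm long, with an 8 mm stem drawn out at each end, 230 mm overall, 70 g. Origin: its centre, 45 mm above the bench (top of the glass at 58 mm).
- bung: Bystander, to be left alone: tapered cork bung standing upright, 34 mm across at the top, 34 mm tall. Origin: centre of its underside.
- mould: Bystander, to be left alone: small brass stepped mould, 44 mm across its foot, 40 mm tall. Origin: centre of its underside.
- reamer: Bystander, to be left alone: flat brass reamer lying down, wooden handle along its -x, 165 mm long, 24 mm tall. Origin: centre of its underside.
- jar: Bystander, to be left alone: amber glass jar with black lid, 56 mm across, 80 mm tall. Origin: centre of its underside.
- tin: Bystander, to be left alone: plain aluminium tin, 60 mm across, 45 mm tall. Origin: centre of its underside.
- paddle: Bystander, to be left alone: grey graphite paddle with wooden handle lying down, 190 mm long, 14 mm tall. Origin: centre of its underside.
Mind the look-alikes: they are no part of the job. Of the things like the point, leave any that is purple; of the rest the larger one is meant.

How it is judged:
On the way, in this order (a step that is already met when the one before it is completed fails the run):
1. the strap is swung over against its stop while the cam lever is still raised (value of joint swing_strap below 0.08 rad and value of joint cam_lever above 0.4 rad), for 0.2 s.
2. the cam lever is pressed down with the strap over the tube (value of joint swing_strap below 0.08 rad and value of joint cam_lever below 0.06 rad), for 0.2 s.
At the end, for the whole second after the job is handed in: The strap is within 0.08 rad of its stop, the cam lever within 0.06 rad of fully down, the glass at rest in the cradle within 8 mm of where it lay (all of step 2 and velocity of joint swing_strap below 0.05 rad/s and distance of point from where it was at the start of the episode below 0.008 m and linear speed of point below 0.02 m/s); the robot touches nothing.
It fails at once if the glass is shifted or lifted by more than 8 mm (distance of point from where it was at the start of the episode above 0.008 m).
It fails at once if the robot touches the glass (contact force between any of the fingers, the arm and point above 0.5 N).
It fails at once if a bystander is moved by more than 20 mm (distance of any of bung, mould, reamer, jar, tin, paddle from where it was at the start of the episode above 0.02 m).
It also fails if it takes over 51 s, if anything falls off the work surface, if the arm or the gripper's body presses on something with over 40 N, if the wrist force passes 120 N, or if a joint passes its speed limit or range.

## Working session

There is one attempt and no reset: what is moved stays moved. The work goes in short steps, Python scripts to look and compute and a tool call to move; the robot and the scene stay as the last step left them, time stands still between calls to the robot, and variables do not carry over. Pictures are saved under pics/ and viewed, at most 10 in all, crops included, and the job is handed in when it is done.

Besides the shell and the picture viewer there is one more tool, called after ">>>" as a command line: name --argument value ..., lists and objects as JSON in quotes. send_rows: Moves the arm, as the interface text tells. Its arguments: {"type":"object","properties":{"moves":{"type":"array"}},"required":["moves"]}

```bash
mkdir -p pics
cat > h.py <<'E'
import numpy as np, cv2
from plant import monitor, optics, ctrl
def world(name,d,m=None):
    m=m or optics.camera_model(name); K=np.array(m["camera_matrix"]);D=np.array(m["distortion"])
    h,w=d.shape; u,v=np.meshgrid(np.arange(w),np.arange(h))
    p=cv2.undistortPoints(np.stack([u,v],-1).reshape(-1,1,2).astype(float),K,D).reshape(h,w,2)
    P=np.concatenate([p*d[...,None],d[...,None]],-1)
    return (P-np.array(m["t"]))@np.array(m["R"])
E
python3 - <<'E'
from h import *
for n in("scene","top"):
    im,d=optics.read_camera(n); cv2.imwrite(f"pics/{n}.png",cv2.cvtColor(im,cv2.COLOR_RGB2BGR)); np.savez(f"{n}.npz",im=im,d=d,P=world(n,d))
    m=optics.camera_model(n); print(n,-np.array(m["R"]).T@np.array(m["t"]))
s=monitor.observe(); print(s)
E
```

```text
scene [ 1.39322323 -0.22422451  0.7547547 ]
top [0.40121689 0.13241316 1.16314527]
{'clock': 0.1, 'q': array([ 1.00563099e+00,  3.13371293e-01,  1.49831041e+00,  1.39952919e-05,
        1.33097887e+00, -2.23396113e-01]), 'dq': array([-0.00217226, -0.00085361, -0.0022528 ,  0.00025554,  0.00249953,
        0.0009581 ]), 'joint_efforts': array([ 2.38691588e-03, -4.02815259e+01, -2.52642292e+01,  6.95928256e-02,
        3.42330581e-02, -9.47947478e-05]), 'position': array([0.1758539 , 0.49446234, 0.23824902]), 'tool_rot': array([-5.34174046e-01, -3.09541659e+00,  1.54036402e-03]), 'contact_force': array([ 0.27293567,  0.20542404, -0.57831384]), 'torque': array([-0.02426228, -0.01956419,  0.0190777 ]), 'gripper_force': 0.0, 'opening': 0.08832485284184424}
```

View pics/top.png

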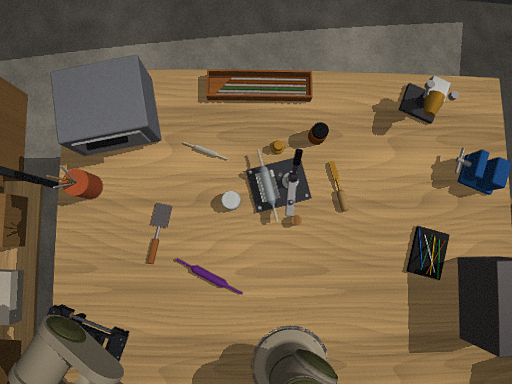

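View pics/scene.png

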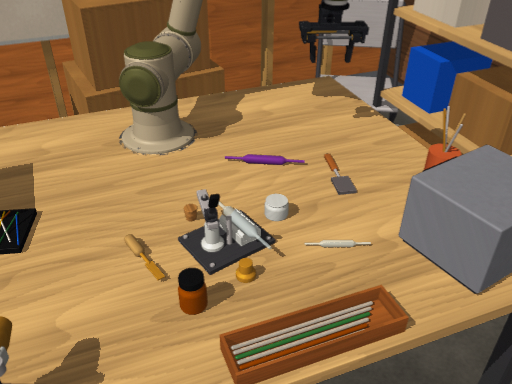

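The top view shows the clamp at about (280,185): strap pointing down to (290,214), black lever grip at (297,158), tube at (267,187), bung at (296,221), tin at (231,201), jar at (319,132) and reamer at (338,187). Next I'll measure the clamp.

Run:
```python
from h import *
z=np.load("top.npz"); im,d,P=z["im"],z["d"],z["P"]
c=im[120:245,205:365]; cv2.imwrite("pics/crop.png",cv2.cvtColor(cv2.resize(c,None,fx=5,fy=4.8,interpolation=cv2.INTER_CUBIC),cv2.COLOR_RGB2BGR))
X=P.reshape(-1,3); print("d>0",(d>0).mean())
reg=np.zeros(d.shape,bool); reg[140:230,240:315]=1
# plate: dark pixels at z~12mm
g=im.max(-1)
m=reg&(g<75)&(abs(P[...,2]-.012)<.006)
pts=P[m][:,:2]; r=cv2.minAreaRect((pts*1000).astype(np.float32)); print("plate",m.sum(),r,cv2.boxPoints(r).round())
m=reg&(abs(P[...,2]-.088)<.006); q=P[m]; q=q[q[:,0]<np.inf]
r=cv2.minAreaRect((q[:,:2]*1000).astype(np.float32)); print("strap z88",m.sum(),r,cv2.boxPoints(r).round())
m=reg&(P[...,2]>.1); q=P[m]; i=q[:,2].argsort(); print("lever",m.sum(),q[i][::max(1,len(i)//15)].round(3))
for n,(u,v) in dict(bung=(296,221),tin=(231,201),jar=(319,132),mould=(278,147),ream=(338,187)).items(): print(n,P[v,u].round(3))
```

```text
d>0 0.9958953857421875
plate 1252 ((587.3912353515625, 15.525070190429688), (180.01148986816406, 236.58677673339844), 15.086795806884766) [[ 470.  106.]
 [ 531. -122.]
 [ 705.  -75.]
 [ 644.  153.]]
strap z88 300 ((522.57763671875, 15.800548553466797), (131.04983520507812, 53.87749099731445), 0.7843227386474609) [[457.  42.]
 [457. -12.]
 [588. -10.]
 [588.  44.]]
lever 251 [[ 4.940e-01  7.000e-03  1.010e-01]
 [ 5.730e-01 -1.000e-02  1.060e-01]
 [ 5.750e-01  1.300e-02  1.090e-01]
 [ 5.630e-01 -1.000e-03  1.110e-01]
 [ 5.690e-01 -1.000e-03  1.130e-01]
 [ 5.820e-01  3.000e-03  1.240e-01]
 [ 5.880e-01  2.000e-03  1.370e-01]
 [ 5.970e-01  6.000e-03  1.480e-01]
 [ 6.010e-01 -4.000e-03  1.570e-01]
 [ 6.060e-01 -3.000e-03  1.630e-01]
 [ 6.070e-01 -5.000e-03  1.700e-01]
 [ 6.140e-01 -7.000e-03  1.750e-01]
 [ 6.210e-01 -6.000e-03  1.830e-01]
 [ 6.230e-01 -3.000e-03  1.860e-01]
 [ 6.280e-01 -8.000e-03  1.900e-01]
 [ 4.010e-01  1.320e-01  1.163e+00]]
bung [ 0.442 -0.016  0.032]
tin [0.501 0.184 0.041]
jar [ 0.71  -0.082  0.081]
mould [0.672 0.039 0.039]
ream [ 0.55  -0.153  0.017]
```

View pics/crop.png

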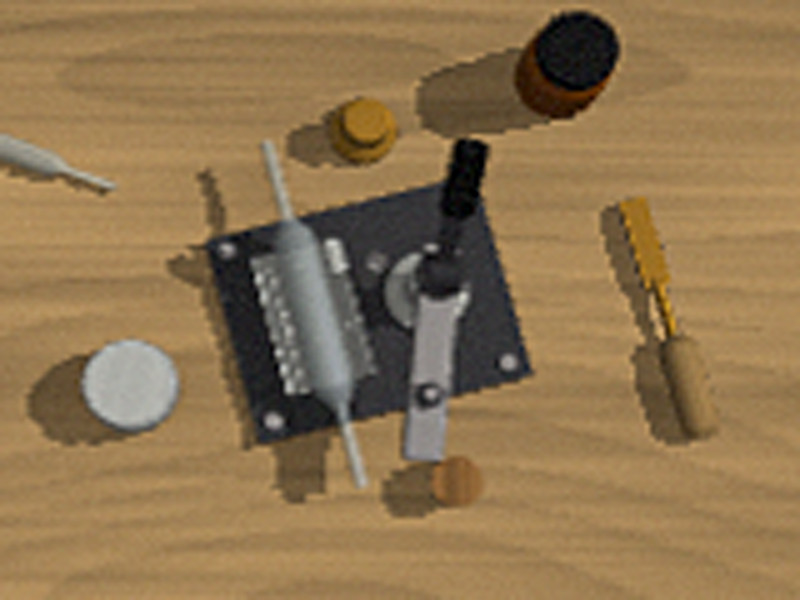

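The crop shows plate corners at (208,240), (480,180), (530,375) and (260,442), with the strap end at (405,458)–(443,460). I'll cast these as rays.

Run:
```python
from h import *
m=optics.camera_model("top");K=np.array(m["camera_matrix"]);D=np.array(m["distortion"]);R=np.array(m["R"]);t=np.array(m["t"])
def ray(u,v,z):
    u=205+(u+.5)/5-.5;v=120+(v+.5)/4.8-.5
    p=cv2.undistortPoints(np.array([[[u,v]]],float),K,D)[0,0]; d=R.T@np.array([p[0],p[1],1]); c=-R.T@t
    return (c+d*(z-c[2])/d[2])[:2]
c=np.array([ray(*p,.012) for p in [(208,240),(480,180),(530,375),(260,442)]])
print("plate",c.round(4)); ex=c[0]-c[3]; yaw=np.arctan2(ex[1],ex[0]); ey=c[0]-c[1]; yaw2=np.arctan2(-ey[0],ey[1]); ex2=c[1]-c[2]
print("yaw",yaw,yaw2,np.arctan2(ex2[1],ex2[0]),[np.linalg.norm(v) for v in(ex,ey,ex2)])
y=np.mean([yaw2,np.arctan2(ex2[1],ex2[0]),yaw]); o1=(c[0]+c[2])/2-0.038*np.array([-np.sin(y),np.cos(y)])
tip=ray(424,459,.088); b=ray(439,300,.088); dr=(tip-b)/np.linalg.norm(tip-b)
print("y",y,"origin from plate",o1,"tip",tip,"origin from strap",tip-.115*dr,"swing",np.arctan2(dr[1],dr[0])-np.pi/2-y)
print("post->tip",np.linalg.norm(tip-o1),"swing",np.arctan2(*(tip-o1)[::-1])-np.pi/2-y)
print("levertip",ray(470,142,.19),"stop",ray(377,262,.088),"tube ends",ray(265,143,.045),ray(362,486,.045))
th=y+np.pi/2;print("closed tip",o1+.115*np.array([np.cos(th),np.sin(th)]))
```

```text
plate [[ 0.6041  0.1382]
 [ 0.6462 -0.0353]
 [ 0.5159 -0.0657]
 [ 0.4709  0.1046]]
yaw 0.24676493695578616 0.23797487312554205 0.22933847689628903 [np.float64(0.13733472770199073), np.float64(0.1784888894581185), np.float64(0.13374538603630823)]
y 0.23802609565920574 origin from plate [ 0.56898322 -0.00067157] tip [0.45650127 0.01042442] origin from strap [ 0.57096955 -0.00062156] swing 1.236569977785362
post->tip 0.1130279170964672 swing 1.2344415368648456
levertip [ 0.63011113 -0.00414831] stop [0.57781142 0.03765087] tube ends [0.66217826 0.1031788 ] [0.44144814 0.04338286]
closed tip [0.54186797 0.11108604]
```

>>> send_rows --moves '[[[2.4,-4.4,0,0.02,0],[2.4,-4.4,0,0.02,0],[2.4,-4.4,0,0.02,0],[2.4,-4.4,0,0.02,0],[2.4,-4.5,0,0.02,0],[2.4,-4.5,0,0.02,0],[2.4,-4.5,0,0.02,0],[2.4,-4.5,0,0.02,0],[2.4,-4.5,0,0.02,0],[2.4,-4.5,0,0.02,0],[2.5,-4.5,0,0.02,0],[2.5,-4.5,0,0.02,0]]]'

```text
clock: 1.6
position: [0.4665, -0.043, 0.2386]
tool_rot: [-0.159, -3.137, -0.0]
contact_force: [0.9, 1.5, 0.2]
opening: 0.0001
gripper_force: 0.0
```

>>> send_rows --moves '[[[0,0,0,0,0],[0,0,-4,0,0],[0,0,-4,0,0],[0,0,-4,0,0],[0,0,-3,0,0],[0,0,-1.5,0,0],[0,0,0,0,0],[0,0,0,0,0]]]'

```text
clock: 2.6
position: [0.4665, -0.0414, 0.0748]
tool_rot: [0.159, 3.136, -0.001]
contact_force: [-0.9, 0.3, -0.1]
opening: 0.0007
gripper_force: 0.0
```

Run:
```python
from h import *
s=monitor.observe(); print(s["clock"],s["position"],s["tool_rot"],s["contact_force"],s["opening"],s["q"])
im,d=optics.read_camera("scene"); cv2.imwrite("pics/s2.png",cv2.cvtColor(cv2.resize(im[120:300,130:330],None,fx=4,fy=3.3),cv2.COLOR_RGB2BGR))
```

```text
2.6 [ 0.46653091 -0.04137474  0.07475783] [ 1.59395719e-01  3.13581721e+00 -8.03249608e-04] [-0.86756602  0.28103948 -0.11088465] 0.0006523718168124469 [-3.39392594e-01  4.00702933e-01  1.85902872e+00  1.30610047e-06
  8.80059936e-01 -1.80861581e+00]
```

View pics/s2.png

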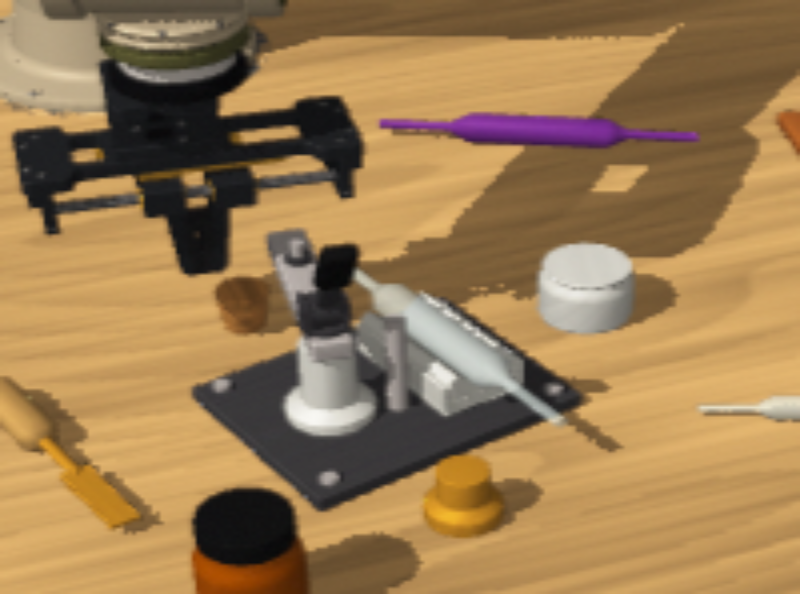

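The gripper is shut beside the strap and clear of the bung (245,300) and lever (335,265). I'll work out the arc.

Run:
```python
import numpy as np
O=np.array([.570,-.001]);yaw=.238
def p(s,o=.0295,r=.1):
    f=yaw+np.pi/2+s;u=np.array([np.cos(f),np.sin(f)]);return O+r*u+o*np.array([-u[1],u[0]])
cur=np.array([.4665,-.0414]);pr=cur;acc=cur.copy()
for s in np.arange(1.235,-.06,-.095):
    q=p(s);dl=np.round((q-acc)*100,1);acc=acc+dl/100;print(round(s,3),dl,acc.round(4))
```

```text
1.235 [0.1 2.1] [ 0.4675 -0.0204]
1.14 [-0.1  1. ] [ 0.4665 -0.0104]
1.045 [-0.1  0.9] [ 0.4655 -0.0014]
0.95 [0.1 1. ] [0.4665 0.0086]
0.855 [0.1 1. ] [0.4675 0.0186]
0.76 [0.2 1. ] [0.4695 0.0286]
0.665 [0.4 0.9] [0.4735 0.0376]
0.57 [0.4 0.9] [0.4775 0.0466]
0.475 [0.5 0.9] [0.4825 0.0556]
0.38 [0.6 0.8] [0.4885 0.0636]
0.285 [0.6 0.7] [0.4945 0.0706]
0.19 [0.7 0.7] [0.5015 0.0776]
0.095 [0.8 0.6] [0.5095 0.0836]
0.0 [0.8 0.6] [0.5175 0.0896]
```

>>> send_rows --moves '[[[0.1,1.0,0,0,0],[0,1.1,0,0,0],[-0.1,1.0,0,-0.095,0],[-0.1,0.9,0,-0.095,0],[0.1,1.0,0,-0.095,0],[0.1,1.0,0,-0.095,0],[0.2,1.0,0,-0.095,0],[0.4,0.9,0,-0.095,0],[0.4,0.9,0,-0.095,0],[0.5,0.9,0,-0.095,0],[0,0,0,0,0]]]'

```text
clock: 4.03
position: [0.4819, 0.0566, 0.0738]
tool_rot: [1.309, 2.856, 0.0]
contact_force: [0.5, 1.1, -0.1]
opening: 0.0006
gripper_force: 0.0
```

Run:
```python
from h import *
s=monitor.observe(); print(s["clock"],s["position"],s["tool_rot"],s["contact_force"])
a=optics.read_camera("scene")[0]
cv2.imwrite("pics/s3.png",cv2.cvtColor(cv2.resize(a[120:300,130:330],None,fx=4,fy=3.3),cv2.COLOR_RGB2BGR))
```

```text
4.025 [0.48192558 0.05655901 0.07376587] [1.30895932e+00 2.85585405e+00 7.17877143e-05] [ 0.48631669  1.06598417 -0.06643654]
```

View pics/s3.png

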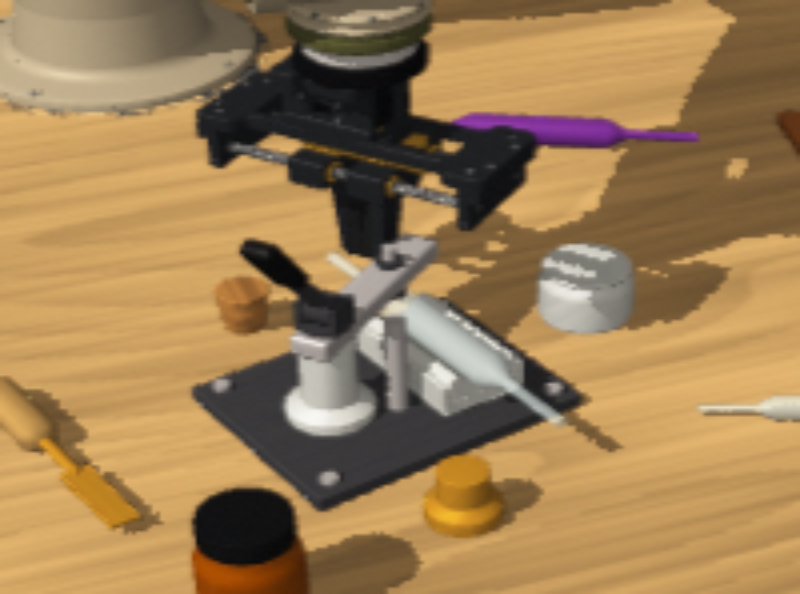

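The strap follows the finger and now points at about (420,245). I'll continue to the stop.

>>> send_rows --moves '[[[0.6,0.8,0,-0.095,0],[0.6,0.7,0,-0.095,0],[0.7,0.7,0,-0.095,0],[0.4,0.3,0,-0.095,0],[0.4,0.3,0,-0.095,0],[0.4,0.3,0,0,0],[0.4,0.3,0,0,0],[0,0,0,0,0]]]'

```text
clock: 5.08
position: [0.5173, 0.0897, 0.0737]
tool_rot: [1.945, 2.467, 0.001]
contact_force: [-0.4, 0.4, 0.2]
opening: 0.0005
gripper_force: 0.0
```

>>> send_rows --moves '[[[0.2,0.05,0,0,0],[0.2,0.05,0,0,0],[0,0,0,0,0]]]'

```text
clock: 5.45
position: [0.5204, 0.0907, 0.0736]
tool_rot: [-1.945, -2.465, 0.002]
contact_force: [-4.0, 0.3, 2.7]
opening: 0.0005
gripper_force: 2.3
```

Run:
```python
from h import *
s=monitor.observe(); print(s["clock"],s["position"],s["contact_force"])
a=optics.read_camera("scene")[0]
cv2.imwrite("pics/s4.png",cv2.cvtColor(cv2.resize(a[150:270,160:290],None,fx=6,fy=5),cv2.COLOR_RGB2BGR))
```

```text
5.45 [0.52040798 0.09072703 0.07362078] [-3.99415721  0.32708614  2.72124927]
```

View pics/s4.png

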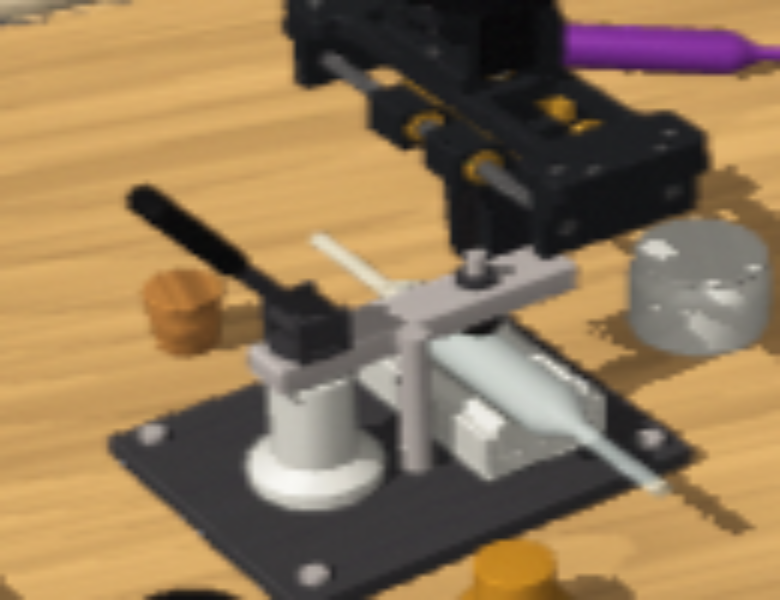

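The strap lies against the pin at about (415,330), with the lever still raised. One more nudge to confirm.

>>> send_rows --moves '[[[0.2,0.05,0,0,0],[0.2,0.05,0,0,0],[0,0,0,0,0],[0,0,0,0,0]]]'

```text
clock: 6.0
position: [0.5208, 0.091, 0.0735]
tool_rot: [-1.94, -2.461, 0.013]
contact_force: [-27.9, -8.2, 17.6]
opening: 0.0005
gripper_force: 14.8
```

>>> send_rows --moves '[[[-1,-0.2,0,0,0],[-1,-0.2,0,0,0],[-1,-0.2,0,0,0],[0,0,4,0,0],[0,0,5,0,0],[0,0,5,0,0],[0,0,4,0,0],[0,0,0,0,0],[0,0,0,0,0]]]'

```text
clock: 7.12
position: [0.4945, 0.0856, 0.2527]
tool_rot: [-1.946, -2.465, 0.001]
contact_force: [-0.4, -0.6, -0.2]
opening: 0.0004
gripper_force: 0.0
```

Run:
```python
from h import *
s=monitor.observe(); p=s["position"];print(s["clock"],p,s["contact_force"])
im,d=optics.read_camera("top"); P=world("top",d); print("lever pts, along/lateral/z in clamp")
y=.238;O=np.array([.57,-.001]);l=np.array([np.sin(y),-np.cos(y)]);x=np.array([np.cos(y),np.sin(y)])
reg=np.zeros(d.shape,bool);reg[140:230,255:325]=1
m=reg&(P[...,2]>.115)&(P[...,2]<.22);q=P[m];a=(q[:,:2]-O)@l;b=(q[:,:2]-O)@x;k=(a>10e-3)&(a<.1)&(abs(b)<.03)
i=np.argsort(a[k]);print(np.c_[a,b,q[:,2]][k][i][::max(1,k.sum()//12)].round(3))
m=reg&(abs(P[...,2]-.088)<.005);q=P[m];a=-(q[:,:2]-O)@l;b=(q[:,:2]-O)@x;k=(a>.02)&(a<.13)&(abs(b)<.03);print("strap slope",np.polyfit(a[k],b[k],1),k.sum())
acc=p*100
for t in (1.0,.8,.6,.4,.2,.1,0,-.05):
    r=.085*np.cos(t)-.006*np.sin(t)-.009; z=.102+.085*np.sin(t)+.006*np.cos(t); w=np.r_[O+r*l,z]*100
    dl=np.round(w-acc,1);acc=acc+dl;print(t,dl,acc.round(2))
```

```text
7.125 [0.49450946 0.08560022 0.25274878] [-0.4035286  -0.60326641 -0.23023077]
lever pts, along/lateral/z in clamp
[[ 0.039 -0.003  0.174]
 [ 0.042  0.005  0.173]
 [ 0.042  0.001  0.178]
 [ 0.044  0.009  0.179]
 [ 0.046 -0.008  0.179]
 [ 0.047 -0.001  0.184]
 [ 0.048  0.002  0.18 ]
 [ 0.05   0.001  0.184]
 [ 0.051  0.008  0.189]
 [ 0.052  0.011  0.185]
 [ 0.054 -0.003  0.186]
 [ 0.056 -0.004  0.19 ]
 [ 0.058  0.004  0.187]
 [ 0.062  0.001  0.182]]Traceback (most recent call last):
  File "<stdin>", line 8, in <module>
    raise TypeError("expected non-empty vector for x")
TypeError: expected non-empty vector for x
```

>>> send_rows --moves '[[[2.1,-2.9,0,0,0],[2.1,-2.9,0,0,0],[2.1,-3.0,0,0,0],[2.0,-3.0,0,0,0],[0,0,-2.7,0,0],[0,0,-2.7,0,0],[0,0,0,0,0]]]'

```text
clock: 8.05
position: [0.5768, -0.0322, 0.197]
tool_rot: [-1.944, -2.461, 0.004]
contact_force: [0.7, 0.2, -0.3]
opening: 0.0006
gripper_force: 0.0
```

>>> send_rows --moves '[[[0,0,-1.1,0,0],[0,0,-1.0,0,0],[0.2,-0.7,-0.5,0,0],[0.15,-0.7,-0.5,0,0],[0.15,-0.6,-0.6,0,0],[0.15,-0.6,-0.6,0,0],[0,0,0,0,0]]]'

```text
clock: 8.93
position: [0.5845, -0.0591, 0.1563]
tool_rot: [-1.948, -2.465, 0.001]
contact_force: [0.2, -0.1, -0.1]
opening: 0.0009
gripper_force: 0.1
```

>>> send_rows --moves '[[[0.1,-0.5,-0.7,0,0],[0.1,-0.4,-0.7,0,0],[0.1,-0.3,-0.8,0,0]]]'

```text
clock: 9.3
position: [0.5877, -0.0709, 0.1344]
tool_rot: [1.947, 2.465, -0.0]
contact_force: [-0.5, -0.5, 3.3]
opening: 0.0004
gripper_force: 1.4
```

Run:
```python
from h import *
s=monitor.observe(); print(s["clock"],s["position"],s["contact_force"])
a=optics.read_camera("scene")[0]
cv2.imwrite("pics/s5.png",cv2.cvtColor(cv2.resize(a[150:270,160:290],None,fx=6,fy=5),cv2.COLOR_RGB2BGR))
```

```text
9.3 [ 0.5876673  -0.07092042  0.13438793] [-0.47272696 -0.46253352  3.26706387]
```

View pics/s5.png

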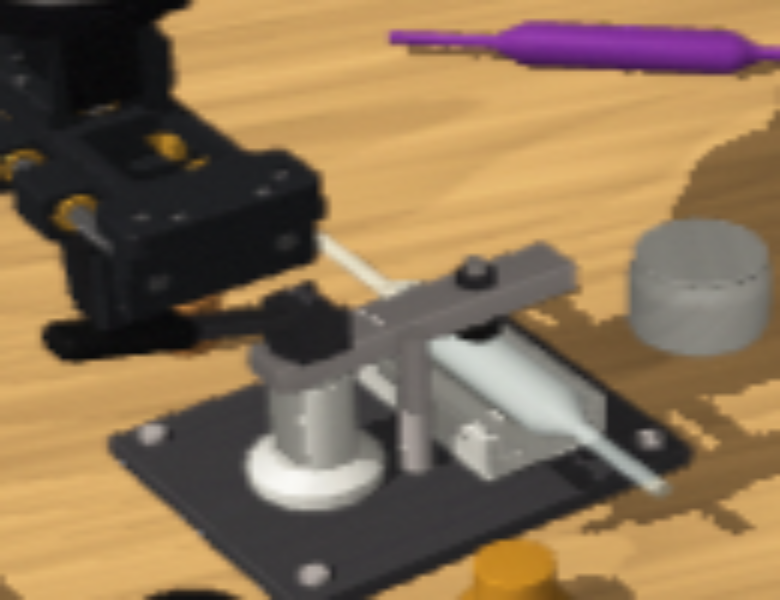

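The lever (60–260, ~330) is going down under the fingers, and the strap is still at the pin. I'll keep pressing.

>>> send_rows --moves '[[[0.1,-0.3,-0.8,0,0],[0,-0.1,-0.8,0,0],[0,-0.1,-0.6,0,0],[0,0,-0.4,0,0],[0,0,0,0,0]]]'

```text
clock: 9.98
position: [0.5883, -0.0753, 0.1084]
tool_rot: [-1.947, -2.465, 0.0]
contact_force: [0.8, -0.8, 1.1]
opening: 0.0006
gripper_force: 0.6
```

>>> send_rows --moves '[[[0,0,-0.2,0,0],[0,0,-0.2,0,0],[0,0,0,0,0],[0,0,0,0,0]]]'

```text
clock: 10.48
position: [0.5891, -0.0752, 0.1077]
tool_rot: [1.945, 2.464, 0.002]
contact_force: [-7.2, 1.8, 23.4]
opening: 0.0008
gripper_force: 11.4
```

>>> send_rows --moves '[[[0,0,1,0,0],[0,0,3,0,0],[0,0,5,0,0],[-3,0,5,0,0],[-5,-2,0,0,0],[-5,-2,0,0,0],[-5,-2,0,0,0],[0,0,0,0,0],[0,0,0,0,0]]]'

```text
clock: 11.6
position: [0.4089, -0.1352, 0.2448]
tool_rot: [1.947, 2.465, 0.001]
contact_force: [0.1, -0.8, -0.4]
opening: 0.0004
gripper_force: 0.0
```

Run:
```python
from h import *
s=monitor.observe(); print(s["clock"],s["position"],s["contact_force"])
a=optics.read_camera("scene")[0]
im,d=optics.read_camera("top"); P=world("top",d)
A=cv2.resize(a[150:270,160:290],(400,400));B=cv2.resize(im[140:230,240:330],(400,400))
cv2.imwrite("pics/s6.png",cv2.cvtColor(np.hstack([A,B]),cv2.COLOR_RGB2BGR))
y=.238;O=np.array([.57,-.001]);l=np.array([np.sin(y),-np.cos(y)]);x=np.array([np.cos(y),np.sin(y)])
q=P[140:240,240:330].reshape(-1,3);a=-(q[:,:2]-O)@l;b=(q[:,:2]-O)@x;z=q[:,2]
k=(a>.03)&(a<.125)&(abs(b)<.035)&(abs(z-.088)<.012);print("strap slope",np.polyfit(a[k],b[k],1),k.sum())
k=(a<-.03)&(abs(b)<.03)&(z>.07);print("lever lat",np.polyfit(a[k],b[k],1),"z",np.polyfit(a[k],z[k],1),a[k].min(),k.sum())
```

```text
11.6 [ 0.40885179 -0.13523466  0.24478973] [ 0.13231136 -0.79646132 -0.40102338]
strap slope [-0.0817653   0.00461643] 259
lever lat [-2.91710389e-02 -4.85157243e-06] z [-0.01506812  0.10524622] -0.10332873683112435 151
```

View pics/s6.png

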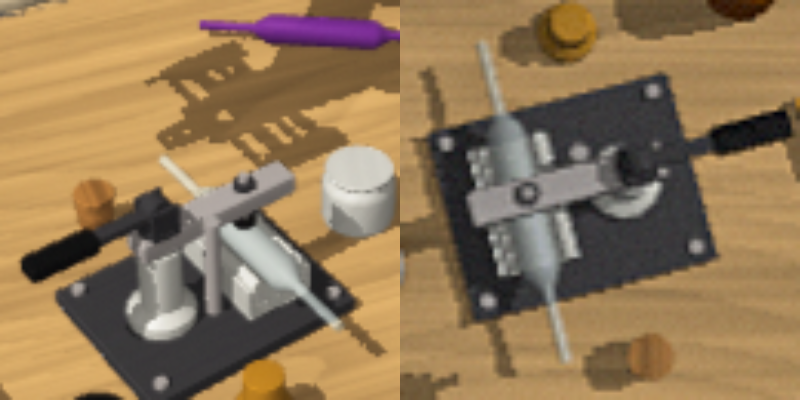

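The lever is level. The strap is nearly square, but the press pulled it sideways a little, so I'll bring the finger back to its earlier contact point to check it against the stop.

>>> send_rows --moves '[[[1.4,3.7,0,0,0],[1.4,3.7,0,0,0],[1.4,3.7,0,0,0],[1.4,3.7,0,0,0],[1.5,3.7,0,0,0],[1.5,3.6,0,0,0],[0,0,0,0,0],[0,0,-5,0,0],[0,0,-5,0,0],[0,0,-5,0,0],[0,0,-2.1,0,0],[0,0,0,0,0]]]'

```text
clock: 13.2
position: [0.4938, 0.0855, 0.0724]
tool_rot: [-1.945, -2.464, 0.003]
contact_force: [-0.1, 0.2, 0.6]
opening: 0.0
gripper_force: 0.0
```

>>> send_rows --moves '[[[0.8,0.2,0,0,0],[0.7,0.2,0,0,0],[0,0,0,0,0],[0,0,0,0,0]]]'

```text
clock: 13.7
position: [0.5095, 0.0897, 0.0739]
tool_rot: [1.947, 2.466, 0.0]
contact_force: [-0.5, -0.4, 0.1]
opening: 0.0007
gripper_force: 0.0
```

>>> send_rows --moves '[[[0.3,0.05,0,0,0],[0.3,0.05,0,0,0],[0,0,0,0,0]]]'

```text
clock: 14.08
position: [0.5157, 0.0906, 0.0737]
tool_rot: [1.947, 2.465, 0.0]
contact_force: [-0.0, 0.2, 1.0]
opening: 0.0004
gripper_force: 0.0
```

>>> send_rows --moves '[[[0.2,0.05,0,0,0],[0.2,0.05,0,0,0],[0,0,0,0,0]]]'

```text
clock: 14.45
position: [0.5194, 0.0916, 0.0737]
tool_rot: [-1.947, -2.465, 0.0]
contact_force: [-1.8, -0.5, 0.5]
opening: 0.0004
gripper_force: 0.6
```

>>> send_rows --moves '[[[0.2,0.05,0,0,0],[0.1,0,0,0,0],[0,0,0,0,0]]]'

```text
clock: 14.82
position: [0.5203, 0.0919, 0.0735]
tool_rot: [-1.943, -2.463, 0.007]
contact_force: [-14.0, -3.2, 9.2]
opening: 0.0007
gripper_force: 7.7
```

Contact came at the same place as before, so the strap is home. I'll back off and hand in.

>>> send_rows --moves '[[[-1,-0.2,0,0,0],[-1,-0.2,0,0,0],[-1,-0.2,0,0,0],[0,0,4,0,0],[0,0,5,0,0],[0,0,5,0,0],[0,0,4,0,0],[-3,0,0,0,0],[-3,0,0,0,0],[-3,0,0,0,0],[0,0,0,0,0],[0,0,0,0,0]]]'

```text
clock: 16.32
position: [0.403, 0.086, 0.2539]
tool_rot: [1.947, 2.465, 0.001]
contact_force: [-0.2, -0.5, -0.3]
opening: 0.0004
gripper_force: 0.0
```

Run:
```python
from h import *
im,d=optics.read_camera("top"); P=world("top",d)
y=.238;O=np.array([.57,-.001]);l=np.array([np.sin(y),-np.cos(y)]);x=np.array([np.cos(y),np.sin(y)])
q=P[140:240,240:330].reshape(-1,3);a=-(q[:,:2]-O)@l;b=(q[:,:2]-O)@x;z=q[:,2]
k=(a<-.03)&(abs(b)<.03)&(z>.07);print("lever lat",np.polyfit(a[k],b[k],1),"z",np.polyfit(a[k],z[k],1))
print(monitor.observe()["contact_force"],ctrl.hand_in())
```

```text
lever lat [-0.02636148 -0.00019478] z [-0.0164878  0.1048676]
the job is handed in; nothing more can be done
[-0.61688144 -0.43060296  0.03724276] None
```

The strap is against its stop across the tube, the cam lever is fully down, and the job was handed in at about 16 s with the arm clear; no verdict came back.

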